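# Collapse the flat-topped telescopic stand

### The job

Two telescopic props stand extended on the workbench. Collapse the one with the flat round top so that it can be put away: push its thin inner tube fully home first, then its middle tube fully home. Leave the prop with the V-shaped rest extended as it is.

Things in the scene. Friction and masses are not known exactly. Their poses are not given: they have to be found in the camera images.
- flat_stand: The prop to collapse, origin at the centre of its underside, z up: a 90 mm round steel foot fixed to the bench with an upright outer tube whose gland nut (49 mm diameter) ends 100 mm above the bench. A middle tube (33 mm diameter, with a collar 45 mm diameter, 12 mm high) slides down into it, and an inner tube (23 mm) slides down into the middle one; all are coaxial.
- flat_top (a point): Centre of the upper face of the flat round aluminium disc (46 mm diameter, 10 mm thick) carried by the inner tube, on top of the prop to collapse. Its height above the bench is 122 mm plus the values of joints flat_inner and flat_middle: 207 to 232 mm at the start, 122 mm with both tubes home.
- flat_inner (a joint): How far the inner tube with the disc stands out of the middle tube, in m: 0 = fully home (disc on the collar, firm stop); 0.040 to 0.055 at the start, 0.060 at most. It slides at about 4 N and stays where left. Pressing on the disc moves this tube first; once it is home, pressing on drives the middle tube.
- flat_middle (a joint): How far the middle tube stands out of the outer tube, in m: 0 = fully home (collar on the gland nut, firm stop); 0.045 to 0.055 at the start, 0.060 at most. It slides at about 9 N and stays where it is left.
- fork_top (a point): Bottom of the V-shaped aluminium rest (two leaning plates 30 mm wide, rising about 28 mm above this point, open upward) on top of the other prop, which is otherwise built the same; 203 to 228 mm above the bench. To be left alone. The props stand at least 225 mm apart; which is left and which right varies.
There are look-alikes about, which are no part of the job. What is shaped like the flat_stand but orange or purple is not meant.

How it is judged:
By the outcome, as a careful person would: the job done as asked, in the order asked, and still so for the second after the job is handed in, with the robot touching nothing.
It also fails if it takes over 32 s, if anything falls off the work surface, if the arm or the gripper's body presses on something with over 40 N, if the wrist force passes 120 N, or if a joint passes its speed limit or range.

### The arm

A 6-joint arm with a two-finger parallel gripper is mounted at the origin on a cart in front of the work surface, level with it; the furniture and walls round the work are solid. World frame = base frame: x ahead of the robot, y to its left, z up, the work surface at z = 0. Lengths are in m, angles in rad, forces in N, time in s.
With the tool pointing down it reaches from about 0.275 to 0.825 m from the base axis. Payload 4.9 kg.
Tool frame: the origin (TCP) lies between the finger pads; the fingertips stand 8 mm ahead of it and the grasp point (between the pads) lies 11 mm behind it (robot.tips_ahead is the distance from the TCP to the fingertips, in m); z points along the fingers, x is the direction in which the jaws open and shut, and the axes are right-handed (so a half turn about z gives the same grasp; the last joint's range is limited). The gripper opens to 85 mm and grips with 20 to 120 N. Pads are 22 mm wide; open, the fingers measure 114 mm over their backs; the gripper's body (76 mm by 85 mm) begins 54 mm behind the grasp point. The pads swing forward as they close: fully open they stand 13 mm farther back than shut.
Start: joints at [-1.308, 0.326, -0.193, 1.052, 0, 1.437], TCP at [0.213, -0.507, 0.239] pointing down, gripper open.
Joint ranges: [-2.65, 2.65], [-0.97, 1.79], [-1.3, 1.35], [-1.93, 2.1], [-1.47, 1.37], [-3.14, 3.14]. Speed limits (rad/s): [2.57, 2.57, 3.14, 3.14, 3.14, 3.14].

### API

Orientations are given as a unit quaternion [w, x, y, z].
In Python, from plant import robot gives the robot as it stands. Calls block until the motion is done:
- robot.move_pose(position, orientation): joint-space move of the TCP to a pose.
- robot.move_l(position, orientation=None, v=0.15, guard=None): straight line of the TCP; orientation=None keeps the orientation; v is the mean speed in m/s. With guard (N) it stops when the force on the tool has changed by that much, and returns True; else False.
- robot.goto_joints(angles): joint-space move.
- robot.gripper_open() and robot.close_gripper(): open the fingers fully, or close them until they stop; the grip force is fixed at half the most.
- robot.sleep(seconds).
- robot.solve_ik(position, orientation): joint angles nearest the present ones, or None.
- robot.observe(): the state.
- robot.grab_frame(name): name is "side" or "top" or "wrist"; returns a dict with "image" (400x640x3 uint8, red, green, blue), "vertical_fov" (degrees; the focal length in pixels is half the picture's height over the tangent of half this angle, whatever the lens; pixels are square), "cx", "cy" (the principal point, pixels), "rvec" (rotation vector, rad) and "tvec" (3), from world to camera coordinates, as OpenCV has them; the wrist camera has in their place "mount" (4x4, takes a point from camera to tool coordinates, whose origin is the TCP and whose axes are the tool frame's). Camera axes: x right, y down, z forward; pixel columns grow to the right and rows downward; lengths in m; the calibration is good to about 2 mm. A picture is of the moment at which its call begins: read the wrist's pose just before it. There is no depth.
A pose or a line that the arm cannot do raises robot.PlanningError and nothing moves.
- robot.close_job(): hands the job in, once; it reports no verdict.
The state is a dict: "clock": time; "joint_pos": joint angles; "qvel": joint speeds; "joint_efforts": joint torques, N m; "position": TCP position; "tool_rot": TCP orientation; "force": force on the tool from outside, world axes, zero at the start; "moment": the same for the moment, N m; "finger_gap": opening from 0.0 (shut) to 1.0 (fully open).
Only numpy, scipy, OpenCV 4.12 (cv2) and the standard library are available. Lean on these libraries where they do the work, as an engineer would, in place of code of your own. Each camera call takes 0.05 s, during which the arm holds its last target.

## Working session

There is one attempt and no reset: what is moved stays moved. The work goes in short steps, each a Python script; the robot and the scene stay as the last script left them, time stands still between calls to the robot, and variables do not carry over. Pictures are saved under pics/ and viewed, and the job is handed in when it is done.

```bash
mkdir -p pics; ls
python3 - <<'E'
from plant import robot
import cv2,numpy as np,pickle
d={}
for n in("side","top","wrist"):
    f=robot.grab_frame(n);d[n]=f
    cv2.imwrite(f"pics/{n}0.png",f["image"][:,:,::-1])
    print(n,{k:np.round(v,4).tolist() if not np.isscalar(v) else v for k,v in f.items() if k!="image"})
pickle.dump(d,open("f0.pkl","wb"))
o=robot.observe();print(o)
E
```

```text
pics
side {'vertical_fov': 48.3686264876212, 'cx': 317.08509231519605, 'cy': 204.9998095926776, 'rvec': [0.0575, -2.794, 1.4031], 'tvec': [0.5553, 0.1143, 1.0591]}
top {'vertical_fov': 55.04095752216866, 'cx': 320.5946332512784, 'cy': 203.10052206685037, 'rvec': [2.2137, -2.1892, 0.0709], 'tvec': [-0.0404, 0.5346, 0.9489]}
wrist {'vertical_fov': 66.11230218078683, 'cx': 316.8359843916339, 'cy': 199.0657772711433, 'mount': [[1.0, -0.0003, 0.0009, 0.0011], [0.0, 0.9651, 0.2617, -0.0662], [-0.0009, -0.2617, 0.9651, -0.1353], [0.0, 0.0, 0.0, 1.0]]}
{'clock': 0.15, 'joint_pos': array([-1.30819418e+00,  3.26796245e-01, -1.93326146e-01,  1.05200391e+00,
       -2.59412825e-06,  1.43660480e+00]), 'qvel': array([ 1.46394017e-05, -2.08496536e-03,  5.08949180e-03,  3.25630460e-04,
       -1.05933672e-03, -7.17116818e-04]), 'joint_efforts': array([ 7.76998768e-04, -4.43703389e+01,  2.62664884e+01,  1.04404637e-02,
       -1.86034144e-04,  5.90556350e-07]), 'position': array([ 0.21245903, -0.50685314,  0.23868004]), 'tool_rot': array([-4.38105399e-04,  8.32605103e-01, -5.53866681e-01, -5.00275473e-04]), 'force': array([-0.73225582,  0.47633475, -0.34146186]), 'moment': array([-0.05731288,  0.00352632,  0.03257028]), 'finger_gap': 1.0008671268749898}
```

View pics/side0.png

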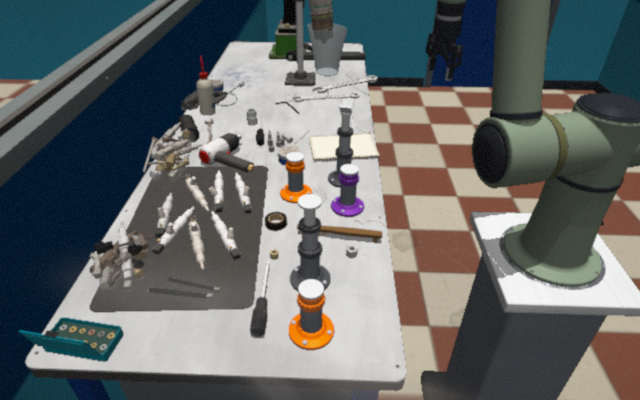

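View pics/top0.png

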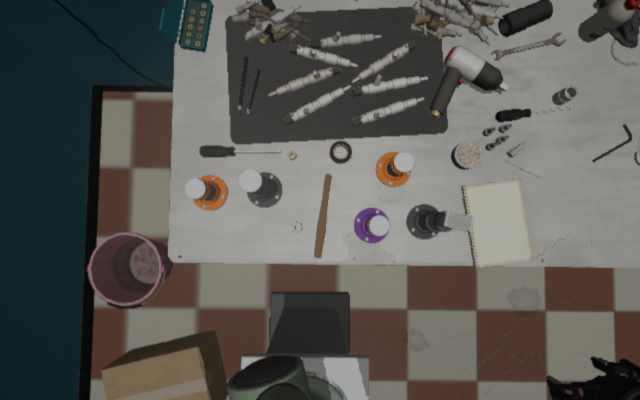

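```bash
cat > h.py <<'E'
import numpy as np,cv2
def K(f):
    fl=200/np.tan(np.radians(f["vertical_fov"])/2)
    return np.array([[fl,0,f["cx"]],[0,fl,f["cy"]],[0,0,1.]])
def ray(f,uv):
    R=cv2.Rodrigues(np.array(f["rvec"],float))[0];t=np.array(f["tvec"],float)
    d=R.T@np.linalg.inv(K(f))@np.array([*uv,1.]);return -R.T@t,d/np.linalg.norm(d)
def tri(fs,uvs):
    A=0;b=0;rs=[ray(f,u) for f,u in zip(fs,uvs)]
    for c,d in rs:
        P=np.eye(3)-np.outer(d,d);A=A+P;b=b+P@c
    x=np.linalg.solve(A,b);return x,[np.linalg.norm((np.eye(3)-np.outer(d,d))@(x-c)) for c,d in rs]
def plane(f,uv,z):
    c,d=ray(f,uv);return c+d*(z-c[2])/d[2]
E
python3 - <<'E'
import pickle,cv2,numpy as np
d=pickle.load(open("f0.pkl","rb"))
s=d["side"]["image"][180:350,250:360,::-1];t=d["top"]["image"][150:230,175:295,::-1]
f=d["side"]["image"][80:220,270:380,::-1]
a=cv2.resize(s,None,fx=3,fy=3,interpolation=cv2.INTER_CUBIC);b=cv2.resize(t,None,fx=4,fy=4,interpolation=cv2.INTER_CUBIC)
c=np.zeros((510,810,3),np.uint8);c[:510,:330]=a;c[:320,330:810]=b
cv2.imwrite("pics/crop.png",c[:,:800])
from h import *
for n,(u0,u1,v0,v1) in {"side":(290,330,190,225),"top":(230,270,160,200)}.items():
    im=d[n]["image"][v0:v1,u0:u1].astype(int)
    m=(im.min(2)>150).astype(np.uint8)
    print(n);print("\n".join("".join(".#"[x] for x in r) for r in m) )
E
```

```text
side
......................##################
......................##################
..................#...##################
..................##..##################
...............#########################
............############################
...........#############################
.#........##############################
.#.......###############################
........################################
........################################
........################################
........################################
########################################
########################################
########################################
##########.#################..##########
###########..##############..###########
############....#######....#############
##############............##############
##############...........###############
##############...........###############
##############...........###############
##############...........###############
##############...........###############
##############...........###############
##############............###
[... 1283 characters left out ...]
...
###############################.........
.##############################.........
.########.####################..........
..#######.####################..........
.......##..##################...........
...........#################............
............###############.............
..............###########...............
...##....##...#.#...##..................
.##.##########..........................
#.#.##########..........................
#.###########.#.........................
################........................
################........................
#################.......................
##################......................
##################......................
```

View pics/crop.png

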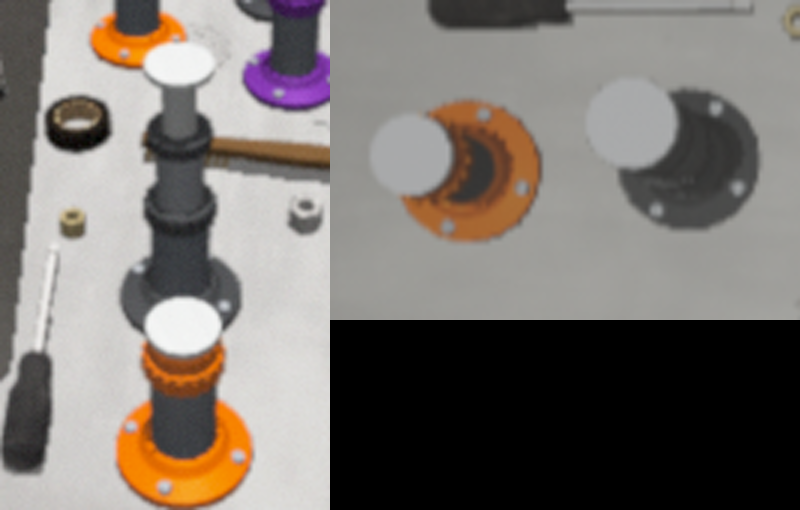

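Run:
```python
import pickle
from h import *
d=pickle.load(open("f0.pkl","rb"));S,T=d["side"],d["top"]
for n,s,t in [("flat",(309.7,201.3),(250.5,181)),("orange",(311,288.5),(198,188.5))]:
    print(n,tri([S,T],[s,t]))
for n,t in [("foot",(265,189.5)),("ofoot",(210.3,192.6)),("forkfoot",(422.5,221)),("purplefoot",(372,225.5)),("o2",(393,168))]: print(n,plane(T,t,0.006))
print(plane(T,(250.5,181),.22))
print(ray(S,(309.7,201))[0],ray(T,(250,181))[0])
```

```text
flat (array([0.56682758, 0.10798711, 0.21323102]), [np.float64(0.00030290558534629635), np.float64(0.0003029055853462278)])
orange (array([0.55857369, 0.24202614, 0.11421607]), [np.float64(0.0008690151631478534), np.float64(0.0008690151631479092)])
foot [0.56824253 0.10642146 0.006     ]
ofoot [0.55875525 0.24405618 0.006     ]
forkfoot [ 0.4929802  -0.29309894  0.006     ]
purplefoot [ 0.480236   -0.16504278  0.006     ]
o2 [ 0.62706025 -0.21807543  0.006     ]
[0.56640534 0.10682861 0.22      ]
[0.52664839 0.80253773 0.72231938] [ 0.48527321 -0.02245158  0.97558418]
```

Run:
```python
from plant import robot
import numpy as np,cv2
q=[0,1,0,0]
p=np.array([.213,-.507,.239])
print(robot.tips_ahead, robot.solve_ik([.5672,.1072,.34],q))
robot.close_gripper()
robot.move_l([.213,-.507,.36],v=0.2)
robot.move_pose([.5672,.1072,.34],q)
robot.move_l([.5672,.1072,.26],v=.12)
o=robot.observe();print(o["clock"],o["position"],o["force"],o["finger_gap"])
for n in("side","top"):
    f=robot.grab_frame(n);cv2.imwrite(f"pics/{n}1.png",f["image"][:,:,::-1])
f=cv2.imread("pics/side1.png")[120:320,220:400];cv2.imwrite("pics/c1.png",cv2.resize(f,None,fx=3,fy=3))
```

```text
0.008 [0.05894426 0.33656661 0.0779335  1.31216322 0.         1.62974058]
5.0 [0.56766057 0.10708711 0.26068604] [0.07335443 0.77020858 0.39159717] 0.0010956467585180928
```

View pics/c1.png

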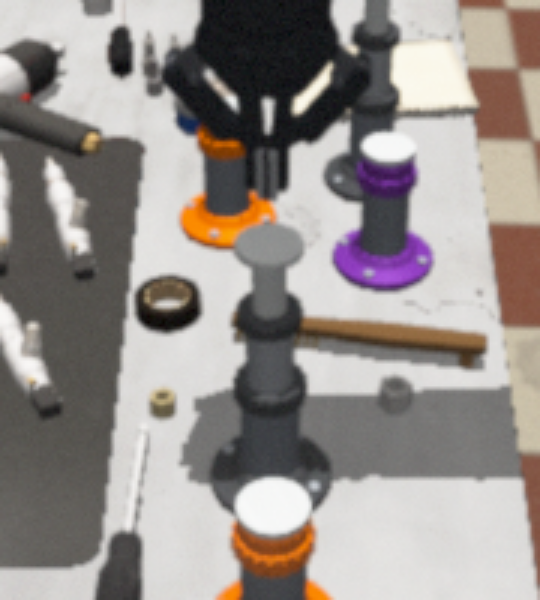

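The closed tips (crop column 268, row 195) hang centred above the flat disc (268, 245). Next I press down.

Run:
```python
from plant import robot
import numpy as np
x,y=.5672,.1072
def st(l):
    o=robot.observe();print(l,o["clock"],np.round(o["position"],4),np.round(o["force"],1))
print(robot.move_l([x,y,.205],v=.03,guard=2.5));st("contact")
for z in(.200,.19,.18,.17,.16,.15,.14):
    g=robot.move_l([x,y,z],v=.03,guard=25);st(g)
    if g:break
if not g:
    print(robot.move_l([x,y,.120],v=.015,guard=25));st("end")
```

```text
True
contact 6.2833 [0.5668 0.1072 0.2221] [-0.1 -0.3 -0.5]
False 7.175 [0.5677 0.1072 0.1998] [ 0.8  0.4 -0.5]
False 7.6583 [0.567  0.1072 0.1896] [-0.4 -0.3  0.1]
False 8.1417 [0.567  0.1072 0.1795] [0.3 0.3 0.7]
False 8.625 [0.567  0.1072 0.17  ] [-2.9 -0.4  4.4]
False 9.1083 [0.567  0.1072 0.16  ] [-3.  -0.4  3.6]
False 9.5917 [0.567  0.1072 0.1499] [-1.  -0.1  3.5]
False 10.075 [0.5671 0.1072 0.1399] [-1.7 -0.2  3.8]
True
end 10.9083 [0.567  0.1072 0.13  ] [-2.8 -0.   7.1]
```

Run:
```python
from plant import robot
import cv2,numpy as np
print(robot.move_l([.5672,.1072,.119],v=.01,guard=30))
o=robot.observe();print(o["clock"],o["position"],o["force"])
f=robot.grab_frame("side")["image"][120:320,220:400,::-1];cv2.imwrite("pics/c2.png",cv2.resize(f,None,fx=3,fy=3))
```

```text
True
11.425 [0.56706545 0.10717505 0.12996405] [-2.15409548  0.10812569  7.99329655]
```

View pics/c2.png

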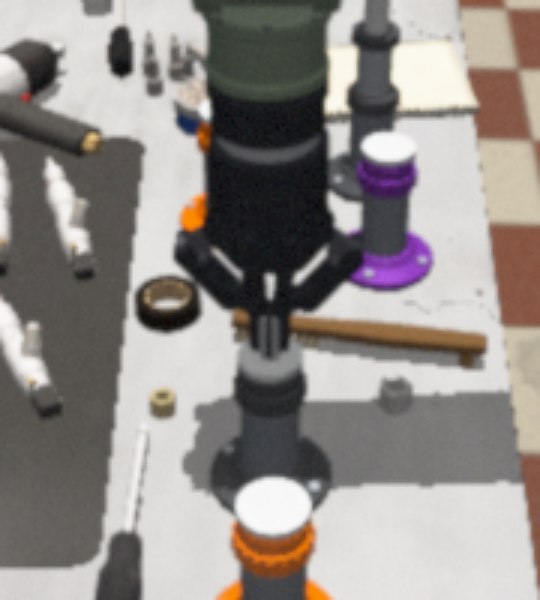

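The disc (268, 362) sits right on the collar and gland nut. I'll retract, check and look again.

Run:
```python
from plant import robot
import cv2,numpy as np,pickle
robot.move_l([.5672,.1072,.16],v=.05)
robot.move_l([.5672,.1072,.34],v=.15)
robot.move_pose([.40,.0,.38],[0,1,0,0])
print(robot.observe()["clock"])
d={n:robot.grab_frame(n) for n in("side","top")};pickle.dump(d,open("f1.pkl","wb"))
a=cv2.resize(d["side"]["image"][80:310,250:390,::-1],None,fx=2.6,fy=2.6)
b=cv2.resize(d["top"]["image"][140:260,170:500,::-1],None,fx=1.3,fy=1.3)
c=np.zeros((598,800,3),np.uint8);c[:a.shape[0],:a.shape[1]]=a;c[:b.shape[0],366:366+b.shape[1]]=b
cv2.imwrite("pics/c3.png",c)
```

```text
14.4167
```

View pics/c3.png

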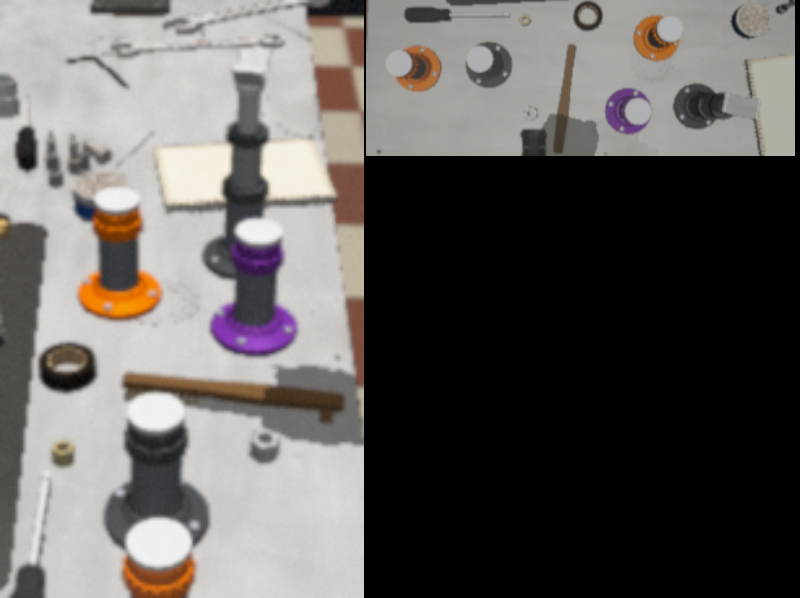

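Run:
```python
import pickle
from h import *
from plant import robot
d=pickle.load(open("f1.pkl","rb"))
print(tri([d["side"],d["top"]],[(310.4,238.7),(257.7,185.4)]))
a,b=pickle.load(open("f0.pkl","rb"))["side"]["image"],d["side"]["image"]
print("fork diff",np.abs(a[90:150,325:360].astype(int)-b[90:150,325:360]).max())
robot.close_job()
```

```text
(array([0.56668248, 0.10805489, 0.11775672]), [np.float64(0.0010034355347024503), np.float64(0.0010034355347025117)])
fork diff 15
the job is handed in; nothing more can be done
```

The flat-topped prop is collapsed, with both tubes home. I pressed straight down on the centre of its disc with the closed fingertips until they hit a firm stop. The arm was clear, and the job was handed in at about 14.5 s on the robot's clock.

**Height:** the tips stopped at 122 mm, the fully-home value, and a second press did not move the disc. After the arm withdrew, the two cameras gave 118 mm, which agrees within picking and calibration error. In the side picture the disc rests on the collar and the collar on the gland nut.

**Order:** I relied on the inner tube sliding first, since it needs less force (about 4 N against 9 N). I did not check this with a picture partway.

**Forces:** readings between steps were only about 0 to 4 N, below the stated sliding forces. They were taken with the arm paused, so they don't confirm the sliding forces. The first contact guard, set at 2.5 N, also tripped near the expected disc height while the reading just after showed almost nothing.

**Other prop:** the fork prop looks unchanged in the side view, and I saw no sign that anything else moved.

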